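# Slide the electrode carrier board into its docking notches

### The job

Push the white carrier board, with the dish of electrode discs riding on it, along the rails of its station until you feel it drop into the locating notches at the far end, then stop and leave it seated flat there. Only push with the fingertips: do not lift the board, do not force it once it has dropped, and do not touch the dish. Leave the vial and the weight beside the station as they stand.

Things in the scene. Friction and masses are not known exactly. Their poses are not given: they have to be found in the camera images.
- station: Fixed docking station: grey-painted base 330 x 150 x 6 mm with two dark steel rails and a black fence outside each. Origin on the worktop (z = 0) under the place where the board's centre must end; +x is the sliding direction, y across, z up. Base from x = -210 to +120 mm. Fences: inner faces at y = +-63.5 mm, outer +-71.5 mm, tops 32 mm above the worktop.
- dock (a point): Where the board's origin lies when docked: station origin plus 14 mm up. Same axes as the station.
- notch_far (a point): Midway between the far notches of the two rails, on the notch floor: station x = +65 mm, z = 14 mm. Rails are 18 mm wide at y = +-45 mm, tops at z = 20 mm, x = -205 to +115 mm. Each has two notches, 14 mm wide and 6 mm deep, at x = -65 and +65 mm. No end stop: the notches alone locate the board.
- board: Loose white plastic board, 160 (x, along rails) x 124 x 18 mm thick, on two cross cleats 10 mm wide, 8 mm high, at x = -65 and +65 mm; about 0.35 kg. Origin at the feet of the cleats, centred; +x toward the dock. Starts riding on the rail tops (origin z = 20 mm), 50 to 100 mm short of the dock; drops 6 mm when docked (z = 14 mm). Friction 2 to 6 N, peaks to 10 N as it starts; in the notches 2 mm play each way, then a hard stop.
- board_push (a point): Centre of the board's flat upright rear face (its -x face, 124 mm wide, the one to push on), 17 mm above the board's origin. The face spans z = 28 to 46 mm above the worktop while riding and 22 to 40 mm once dropped.
- dish: Loose shallow clear round dish, 60 mm across, 12 mm high, with three electrode discs, lying on the board's top near its middle. Origin at the centre of its underside, 26 mm above the board's origin.
- vial: Small glass vial with black cap, 21 mm across, 53 mm tall, standing on the worktop left (+y) of the station. Origin at the centre of its foot. A bystander.
- weight: Small brass-coloured weight with a knob, 22 mm across, 26 mm tall, standing on the worktop right (-y) of the station. Origin at the centre of its foot. A bystander.

How it is judged:
By the outcome, as a careful person would: the job done as asked, in the order asked, and still so for the second after the job is handed in, with the robot touching nothing.
It also fails if it takes over 35 s, if anything falls off the work surface, if the arm or the gripper's body presses on something with over 40 N, if the wrist force passes 120 N, or if a joint passes its speed limit or range.

### The arm

A 6-joint arm with a two-finger parallel gripper is mounted at the origin on a cart in front of the work surface, level with it; the furniture and walls round the work are solid. World frame = base frame: x ahead of the robot, y to its left, z up, the work surface at z = 0. Lengths are in m, angles in rad, forces in N, time in s.
With the tool pointing down it reaches from about 0.325 to 0.85 m from the base axis. Payload 15.5 kg.
Tool frame: the origin (TCP) lies midway between the tips of the shut fingers; the grasp point (between the pads) lies 19 mm behind it; z points along the fingers, y is the line along which they close (so a half turn about z gives the same grasp; the last joint's range is limited). The gripper opens to 91 mm and grips with 3 to 60 N. Pads are 32 mm wide; open, the fingers measure 118 mm over their backs; the gripper's body (76 mm by 178 mm) begins 60 mm behind the grasp point.
Start: joints at [-1.198, 0.494, 1.345, -0, 1.302, -0.096], TCP at [0.282, -0.558, 0.214] pointing down, gripper open.
Joint ranges: [-2.91, 2.91], [-0.82, 2.16], [0.22, 2.67], [-1.22, 4.37], [0.12, 2.79], [-3.08, 3.08]. Speed limits (rad/s): [1.89, 1.89, 2.57, 3.01, 3.01, 3.01].

### API

Orientations are given as [roll, pitch, yaw] about the fixed x, y, z axes, in that order (R = Rz(yaw) Ry(pitch) Rx(roll)).
In Python, from cell import read_state, grab_frame, finish_job gives the robot as it stands.
- The arm moves only by the tool servo_tool, never from a script. Its argument "commands" is a list of rows, each a list of 7 numbers: the turn, a rotation vector about the tool's x, y, z in rad, then the shift along the tool's x, y, z in cm, then the closure in counts, from 0 (fully open) to 255 (shut). In form: [[ax, ay, az, x, y, z, fingers], ...]. A call has 1 to 10 rows; each row shifts and turns the commanded pose from where the row before left it, along the tool's axes as they then stand; what a row does not reach is not made up. A row lasts 1/8 s, in which the tool goes at most 62.5 mm and 10.7 degrees, less where a joint would pass 70% of its speed; a pose out of reach is approached as far as the arm can. A call is refused whole if a number of a shift passes 6.25 or a number of a turn 0.188, either way. A call with a gripper value outside its range is refused whole. The fingers move at their own pace and stop on an object; the grip force is fixed at half the most. Time passes only in rows, so rows that do not move let the fingers close. It gives the time, the measured TCP pose, the force, the opening and the grip force at its end, in the units of the state.
- read_state(): the state, without advancing time (a new reading comes with each control period).
- grab_frame(name): name is "scene" or "side" or "wrist"; returns a dict with "image" (384x512x3 uint8, blue, green, red), "mtx" (3x3 intrinsics, pixels), "world_from_camera" (4x4, takes a point from camera to world coordinates); the wrist camera has in their place "hand_eye" (4x4, takes a point from camera to tool coordinates, whose origin is the TCP and whose axes are the flange's). Camera axes: x right, y down, z forward; pixel columns grow to the right and rows downward; lengths in m; the calibration is good to about 2 mm. A picture is of the moment at which its call begins: read the wrist's pose just before it. There is no depth.
- finish_job(): hands the job in; it is judged then, once.
The state is a dict: "time": time; "joint_positions": joint angles; "joint_velocities": joint speeds; "effort": joint torques, N m; "tcp_pos": TCP position; "tcp_rot": TCP orientation; "wrist_force": force on the tool from outside, world axes, zero at the start; "torque": the same for the moment, N m; "width": finger opening in m; "finger_force": force on a finger pad.
Only numpy, scipy, OpenCV 4.12 (cv2) and the standard library are available. Lean on these libraries where they do the work, as an engineer would, in place of code of your own. Each camera call takes 0.05 s, during which the arm holds its last target. There are 200 camera calls.

## Working session

There is one attempt and no reset: what is moved stays moved. The work goes in short steps, Python scripts to look and compute and a tool call to move; the robot and the scene stay as the last step left them, time stands still between calls to the robot, and variables do not carry over. Pictures are saved under pics/ and viewed, at most 10 in all, crops included, and the job is handed in when it is done.

Besides the shell and the picture viewer there is one more tool, called after ">>>" as a command line: name --pt "numbers of a row" for each row, then --argument value for the rest. servo_tool: Moves the arm, as the interface text tells. Its arguments: {"type":"object","properties":{"commands":{"type":"array"}},"required":["commands"]}

```bash
mkdir -p pics
python3 - <<'E'
from cell import *
import cv2,numpy as np
s=read_state();print({k:np.round(v,3).tolist() for k,v in s.items()})
for n in("scene","side"):
    f=grab_frame(n);cv2.imwrite(f"pics/{n}0.png",f["image"]);np.savez(f"{n}0.npz",**f);print(n,f["mtx"].round(1).tolist(),f["world_from_camera"].round(3).tolist())
E
```

```text
{'time': 0.0, 'joint_positions': [-1.198, 0.494, 1.346, 0.0, 1.303, -0.096], 'joint_velocities': [-0.0, 0.001, -0.0, -0.0, -0.0, -0.001], 'effort': [0.004, -87.881, -38.186, 0.071, 0.053, -0.0], 'tcp_pos': [0.282, -0.557, 0.213], 'tcp_rot': [-3.14, -0.0, 0.468], 'wrist_force': [0.483, 0.092, -0.309], 'torque': [0.023, -0.008, 0.042], 'finger_force': 0.0, 'width': 0.091}
scene [[476.8, 0.0, 247.5], [0.0, 476.8, 188.5], [0.0, 0.0, 1.0]] [[0.544, -0.457, 0.704, 0.012], [-0.839, -0.297, 0.455, -0.371], [0.001, -0.839, -0.545, 0.529], [0.0, 0.0, 0.0, 1.0]]
side [[371.8, 0.0, 261.4], [0.0, 371.8, 189.3], [0.0, 0.0, 1.0]] [[-0.986, -0.074, 0.148, 0.5], [-0.165, 0.503, -0.848, 0.753], [-0.012, -0.861, -0.508, 0.481], [0.0, 0.0, 0.0, 1.0]]
```

View pics/scene0.png

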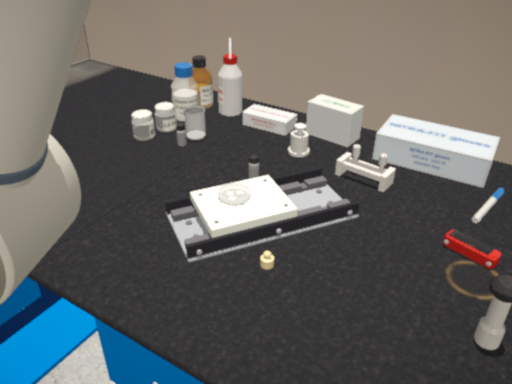

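View pics/side0.png

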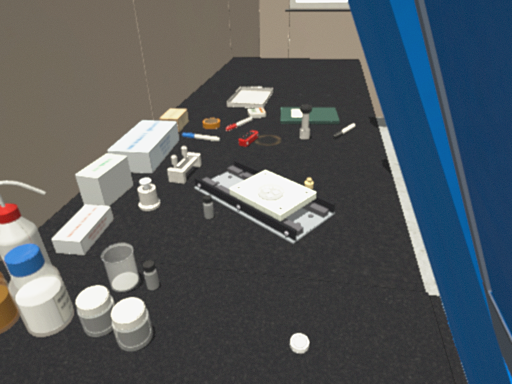

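The scene view shows the board at about (243,205) in the station. The station's free end is to the right (~(350,205)), the vial is at (254,165) and the weight at (267,261). I'll zoom in on the corners.

Run:
```python
import cv2,numpy as np
a=cv2.imread("pics/scene0.png")[160:275,155:370]
b=cv2.imread("pics/side0.png")[155:245,185:345]
cv2.imwrite("pics/c1.png",cv2.resize(a,None,fx=3.7,fy=3.7,interpolation=cv2.INTER_CUBIC))
cv2.imwrite("pics/c2.png",cv2.resize(b,None,fx=5,fy=5,interpolation=cv2.INTER_CUBIC))
```

```text
(no output)
```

View pics/c1.png

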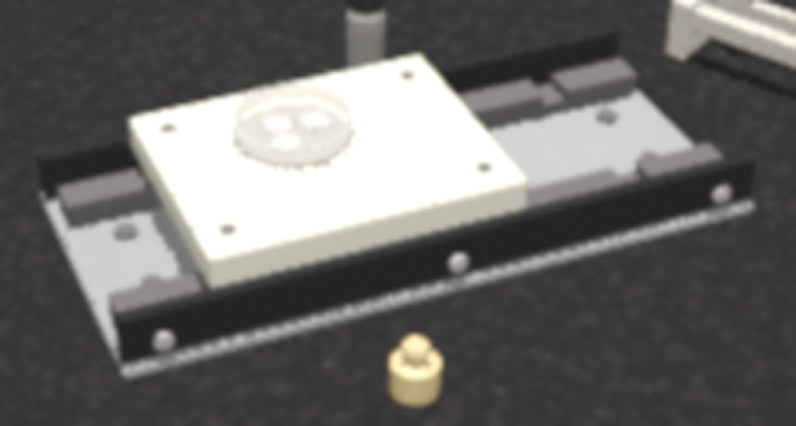

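View pics/c2.png

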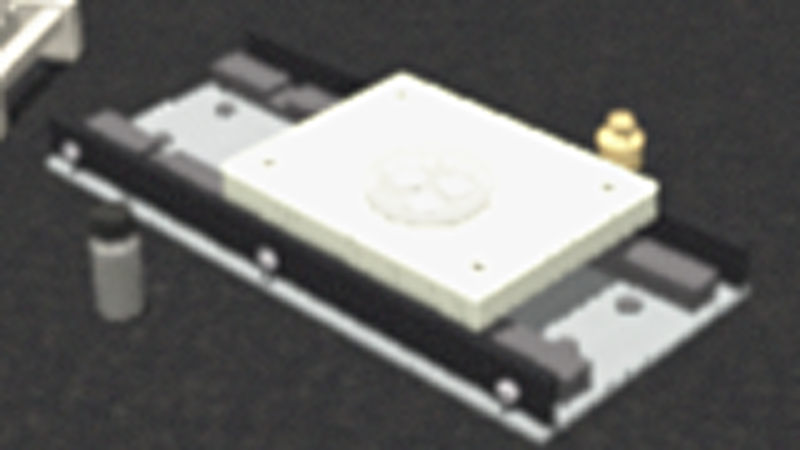

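```bash
cat > h.py <<'E'
import numpy as np
def cast(f,uv,z):
    T=f["world_from_camera"];uv=np.atleast_2d(uv).astype(float)
    d=np.c_[uv,np.ones(len(uv))]@np.linalg.inv(f["mtx"]).T@T[:3,:3].T
    return T[:3,3]+d*((z-T[2,3])/d[:,2])[:,None]
def fit(loc,w):
    a=loc-loc.mean(0);b=w-w.mean(0);t=np.arctan2((a[:,0]*b[:,1]-a[:,1]*b[:,0]).sum(),(a*b).sum())
    R=np.array([[np.cos(t),-np.sin(t)],[np.sin(t),np.cos(t)]]);o=w.mean(0)-R@loc.mean(0)
    return o,t,(w-o-(R@loc.T).T)
E
python3 - <<'E'
from h import *
S=np.load("scene0.npz");D=np.load("side0.npz")
s=lambda p:np.array(p)/3.7+[155,160]-.3
d=lambda p:np.array(p)/5+[185,155]-.4
B=np.array([[-80,62],[80,62],[80,-62],[-80,-62]])/1e3
for n,f,base,L,bd in(("scene",S,s([[122,366],[752,203],[42,195]]),[[-210,-75],[120,-75],[-210,75]],s([[131,117],[420,55],[525,182],[212,268]])),
 ("side",D,d([[48,160],[543,436],[748,290]]),[[120,75],[-210,75],[-210,-75]],d([[478,308],[225,165],[403,72],[657,185]]))):
    for nm,uv,l,z in(("st",base,np.array(L)/1e3,.006),("bd",bd,B,.046)):
        o,t,r=fit(l,cast(f,uv,z)[:,:2]);print(n,nm,o.round(4),np.degrees(t).round(2),(r*1e3).round(1).tolist())
E
```

```text
scene st [ 0.6697 -0.0266] -34.31 [[3.4, 3.4], [-1.4, 1.5], [-2.0, -5.0]]
scene bd [0.5987 0.019 ] -34.43 [[3.1, 0.4], [0.5, 0.6], [-1.4, 2.3], [-2.2, -3.3]]
side st [ 0.671  -0.0228] -34.83 [[-1.3, 0.4], [-1.2, -2.4], [2.5, 2.0]]
side bd [0.6023 0.0247] -34.78 [[-1.0, 6.1], [-1.8, -1.1], [1.6, -3.6], [1.3, -1.4]]
```

>>> servo_tool --pt "0 0 0.179 0 0 0 128" --pt "0 0 0.179 0 0 0 128" --pt "0 0 0.179 0 0 0 128" --pt "0 0 0.179 0 0 0 128" --pt "0 0 0.179 0 0 0 128" --pt "0 0 0.177 0 0 0 128"

```text
time: 0.85
tcp_pos: [0.2817, -0.5576, 0.2136]
tcp_rot: [-3.141, 0.001, -0.61]
wrist_force: [-1.0, -0.3, 0.5]
width: 0.0457
finger_force: 0.0
```

>>> servo_tool --pt "0 0 0 -1 -3 0 128" --pt "0 0 0 -1.6 -5.4 0 128" --pt "0 0 0 -1.6 -5.4 0 128" --pt "0 0 0 -1.6 -5.4 0 128" --pt "0 0 0 -1.6 -5.4 0 128" --pt "0 0 0 -1.6 -5.4 0 128" --pt "0 0 0 -1.6 -5.4 0 128" --pt "0 0 0 -1.6 -5.4 0 128" --pt "0 0 0 -1.6 -5.4 0 128" --pt "0 0 0 -1.6 -5.4 0 128"

```text
time: 2.1
tcp_pos: [0.4485, -0.0439, 0.2139]
tcp_rot: [3.142, -0.0, -0.604]
wrist_force: [0.2, -0.0, -0.3]
width: 0.0455
finger_force: 0.0
```

>>> servo_tool --pt "0 0 0 -1.6 -5.4 0 128" --pt "0 0 0 -1.6 -5.4 0 128" --pt "0 0 0 -0.8 -3 0 128" --pt "0 0 0 0 0 0 128" --pt "0 0 0 0 0 0 128"

```text
time: 2.72
tcp_pos: [0.4933, 0.0902, 0.2137]
tcp_rot: [3.141, 0.0, -0.604]
wrist_force: [0.3, 0.3, 0.3]
width: 0.0455
finger_force: 0.0
```

Run:
```python
from cell import *
import cv2,numpy as np
s=read_state();print({k:np.round(v,3).tolist() for k,v in s.items()})
f=grab_frame("wrist");cv2.imwrite("pics/w0.png",f["image"]);np.savez("wrist0.npz",pos=s["tcp_pos"],rot=s["tcp_rot"],**f);print(f["hand_eye"].round(3).tolist())
```

```text
{'time': 2.725, 'joint_positions': [0.062, 0.322, 1.643, -0.0, 1.177, 2.237], 'joint_velocities': [-0.018, -0.007, 0.004, 0.0, 0.0, 0.001], 'effort': [1.844, -67.55, -35.397, 0.08, -0.109, 0.075], 'tcp_pos': [0.493, 0.09, 0.214], 'tcp_rot': [3.141, 0.0, -0.604], 'wrist_force': [0.28, 0.292, 0.321], 'torque': [0.127, 0.019, -0.016], 'finger_force': 0.0, 'width': 0.046}
[[0.0, -0.97, -0.244, 0.068], [1.0, 0.0, -0.0, 0.0], [0.0, -0.244, 0.97, -0.171], [0.0, 0.0, 0.0, 1.0]]
```

View pics/w0.png

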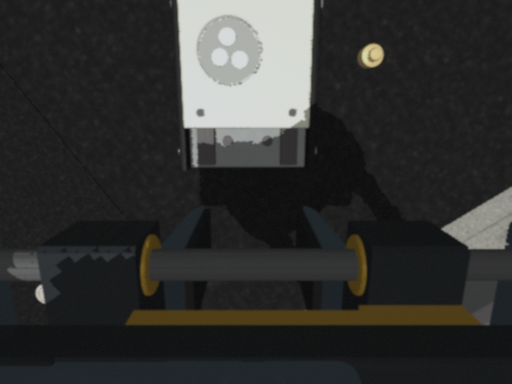

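The wrist view shows the board's rear top edge from (183,127) to (309,127), level in the image, and the base's rear edge at row 166 from x=190 to x=305. The heading is right, and I need a small sideways shift.

Run:
```python
from h import *
from scipy.spatial.transform import Rotation as Ro
w=np.load("wrist0.npz");T=np.eye(4);R=Ro.from_euler("xyz",w["rot"]).as_matrix();T[:3,:3]=R;T[:3,3]=w["pos"]
f={"mtx":w["mtx"],"world_from_camera":T@w["hand_eye"]}
for uv,z in(([[183,127],[309,127]],.046),([[190,166],[305,166]],.006),([[229,50]],.046)):
    p=cast(f,uv,z);print(p.round(4).tolist(),((p-w["pos"])@R*100).round(2).tolist())
```

```text
[[0.5724, 0.1191, 0.046], [0.5018, 0.0167, 0.046]] [[4.87, -6.88, 16.76], [4.88, 5.56, 16.77]]
[[0.536, 0.1472, 0.006], [0.4619, 0.0397, 0.006]] [[0.29, -7.12, 20.76], [0.29, 5.93, 20.77]]
[[0.6043, 0.0405, 0.046]] [[11.96, -2.22, 16.76]]
```

>>> servo_tool --pt "0 0 0 0 -0.66 2 128" --pt "0 0 0 0 0 4 128" --pt "0 0 0 0 0 4 128" --pt "0 0 0 0 0 4 128" --pt "0 0 0 0 0 2.5 128" --pt "0 0 0 0 0 1.4 128" --pt "0 0 0 0 0 0.6 128" --pt "0 0 0 0 0 0 128" --pt "0 0 0 0 0 0 128"

```text
time: 3.9
tcp_pos: [0.498, 0.096, 0.0297]
tcp_rot: [-3.141, -0.001, -0.604]
wrist_force: [-0.4, -0.2, -0.6]
width: 0.0452
finger_force: 0.0
```

>>> servo_tool --pt "0 0 0 0.6 0 0 128" --pt "0 0 0 0.6 0 0 128" --pt "0 0 0 0.6 0 0 128" --pt "0 0 0 0.4 0 0 128" --pt "0 0 0 0.2 0 0 128" --pt "0 0 0 0.2 0 0 128" --pt "0 0 0 0 0 0 128"

```text
time: 4.78
tcp_pos: [0.5189, 0.0812, 0.0289]
tcp_rot: [3.142, 0.0, -0.604]
wrist_force: [-0.0, 0.8, -0.5]
width: 0.0453
finger_force: 0.0
```

>>> servo_tool --pt "0 0 0 0.15 0 0 128" --pt "0 0 0 0.15 0 0 128" --pt "0 0 0 0.15 0 0 128" --pt "0 0 0 0.15 0 0 128" --pt "0 0 0 0.15 0 0 128" --pt "0 0 0 0.15 0 0 128" --pt "0 0 0 0.15 0 0 128" --pt "0 0 0 0.15 0 0 128"

```text
time: 5.78
tcp_pos: [0.5288, 0.0743, 0.0289]
tcp_rot: [3.142, 0.0, -0.604]
wrist_force: [-1.5, 0.1, 0.3]
width: 0.0456
finger_force: 1.2
```

>>> servo_tool --pt "0 0 0 0.2 0 0 128" --pt "0 0 0 0.2 0 0 128" --pt "0 0 0 0.2 0 0 128" --pt "0 0 0 0.2 0 0 128" --pt "0 0 0 0.2 0 0 128"

```text
time: 6.4
tcp_pos: [0.5371, 0.0687, 0.0289]
tcp_rot: [-3.142, -0.0, -0.604]
wrist_force: [-1.1, 2.2, 0.2]
width: 0.0455
finger_force: 0.9
```

```bash
cat > look.py <<'E'
from cell import *
from h import *
import cv2,sys
s=read_state();print(s["time"],s["tcp_pos"].round(4) if hasattr(s["tcp_pos"],"round") else s["tcp_pos"],np.round(s["wrist_force"],1))
f=grab_frame("scene");im=f["image"];np.savez(sys.argv[1]+".npz",**f)
cv2.imwrite("pics/"+sys.argv[1]+".png",cv2.resize(im[150:280,145:375],None,fx=3.4,fy=3.4,interpolation=cv2.INTER_CUBIC))
E
python3 look.py l1
```

```text
6.4 [0.5371 0.0687 0.0289] [-1.1  2.2  0.2]
```

View pics/l1.png

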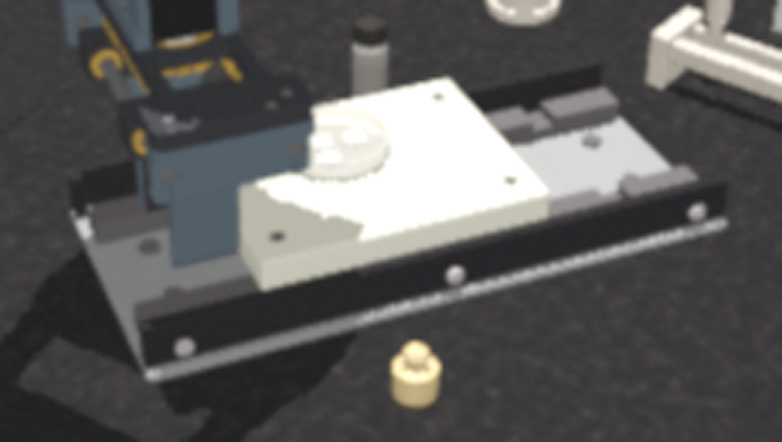

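>>> servo_tool --pt "0 0 0 0.3 0 0 128" --pt "0 0 0 0.3 0 0 128" --pt "0 0 0 0.3 0 0 128" --pt "0 0 0 0.3 0 0 128" --pt "0 0 0 0.3 0 0 128" --pt "0 0 0 0.3 0 0 128" --pt "0 0 0 0.3 0 0 128" --pt "0 0 0 0.3 0 0 128" --pt "0 0 0 0.3 0 0 128" --pt "0 0 0 0.3 0 0 128"

```text
time: 7.7
tcp_pos: [0.5618, 0.0516, 0.0289]
tcp_rot: [-3.142, -0.0, -0.604]
wrist_force: [-2.4, 1.0, 0.5]
width: 0.0456
finger_force: 1.0
```

>>> servo_tool --pt "0 0 0 0.3 0 0 128" --pt "0 0 0 0.3 0 0 128" --pt "0 0 0 0.3 0 0 128" --pt "0 0 0 0.3 0 0 128" --pt "0 0 0 0.2 0 0 128" --pt "0 0 0 0.2 0 0 128" --pt "0 0 0 0.1 0 0 128" --pt "0 0 0 0.1 0 0 128"

```text
time: 8.7
tcp_pos: [0.5764, 0.0415, 0.0289]
tcp_rot: [3.142, 0.0, -0.604]
wrist_force: [-2.4, 2.0, 0.6]
width: 0.0453
finger_force: 1.1
```

```bash
python3 look.py l2
```

```text
8.7 [0.5764 0.0415 0.0289] [-2.4  2.   0.6]
```

View pics/l2.png

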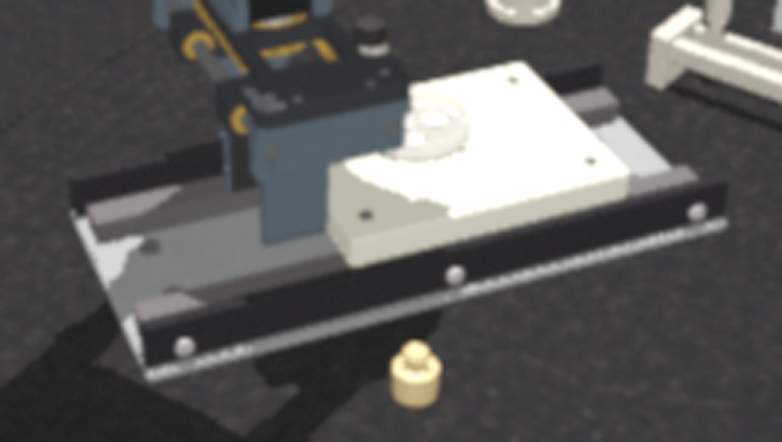

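The board is still riding at its full height, with its front right corner at (629,172). By my measurements about 21 mm remains, so I'll go slowly from here.

>>> servo_tool --pt "0 0 0 0.15 0 0 128" --pt "0 0 0 0.15 0 0 128" --pt "0 0 0 0.15 0 0 128" --pt "0 0 0 0.15 0 0 128" --pt "0 0 0 0.15 0 0 128" --pt "0 0 0 0.15 0 0 128" --pt "0 0 0 0.15 0 0 128" --pt "0 0 0 0.15 0 0 128"

```text
time: 9.75
tcp_pos: [0.5864, 0.0346, 0.0289]
tcp_rot: [3.142, 0.0, -0.604]
wrist_force: [-1.7, 1.0, -0.1]
width: 0.0451
finger_force: 1.1
```

>>> servo_tool --pt "0 0 0 0.1 0 0 128" --pt "0 0 0 0.1 0 0 128"

```text
time: 10.0
tcp_pos: [0.588, 0.0335, 0.0289]
tcp_rot: [3.142, 0.0, -0.604]
wrist_force: [-1.0, 2.0, 0.1]
width: 0.0453
finger_force: 1.0
```

>>> servo_tool --pt "0 0 0 0.1 0 0 128" --pt "0 0 0 0.1 0 0 128"

```text
time: 10.25
tcp_pos: [0.5898, 0.0323, 0.0289]
tcp_rot: [-3.141, -0.0, -0.604]
wrist_force: [-0.9, -0.0, 0.2]
width: 0.0453
finger_force: 0.0
```

```bash
python3 look.py l3
```

```text
10.25 [0.5898 0.0323 0.0289] [-0.9 -0.   0.2]
```

View pics/l3.png

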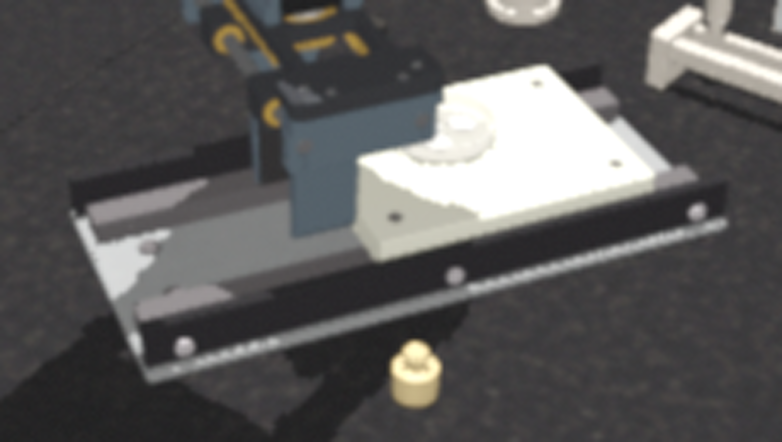

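The board has dropped. The force fell to zero, and in the picture its side face has sunk behind the fence while the top corner (653,178) sits lower than its sliding line would put it. I'll back off, lift clear and check from above.

>>> servo_tool --pt "0 0 0 -0.3 0 0 128" --pt "0 0 0 -0.8 0 0 128" --pt "0 0 0 -1.5 0 0 128" --pt "0 0 0 -1.4 0 0 128" --pt "0 0 0 0 0 -2 128" --pt "0 0 0 0 0 -4 128" --pt "0 0 0 0 0 -5 128" --pt "0 0 0 0 0 -5 128" --pt "0 0 0 0 0 -2 128" --pt "0 0 0 0 0 0 128"

```text
time: 11.55
tcp_pos: [0.5568, 0.0556, 0.2102]
tcp_rot: [-3.14, -0.002, -0.604]
wrist_force: [-0.0, 0.5, -0.9]
width: 0.0452
finger_force: 0.0
```

>>> servo_tool --pt "0 0 0 -3 0 0 128" --pt "0 0 0 -5 0 0 128" --pt "0 0 0 -2 0 0 128" --pt "0 0 0 0 0 0 128" --pt "0 0 0 0 0 0 128"

```text
time: 12.18
tcp_pos: [0.4752, 0.1116, 0.2087]
tcp_rot: [-3.142, -0.0, -0.604]
wrist_force: [1.4, -0.3, 0.9]
width: 0.0453
finger_force: 0.0
```

Run:
```python
from cell import *
import cv2,numpy as np
s=read_state();print(s["time"],np.round(s["tcp_pos"],4),np.round(s["wrist_force"],1))
f=grab_frame("side");np.savez("side1.npz",**f)
g=grab_frame("scene");np.savez("scene1.npz",**g)
a=cv2.resize(f["image"][155:245,185:345],(533,300),interpolation=cv2.INTER_CUBIC)
b=cv2.resize(g["image"][160:275,155:370],(533,285),interpolation=cv2.INTER_CUBIC)
cv2.imwrite("pics/end.png",np.vstack([a,b]))
```

```text
12.175 [0.4752 0.1116 0.2087] [ 1.4 -0.3  0.9]
```

View pics/end.png

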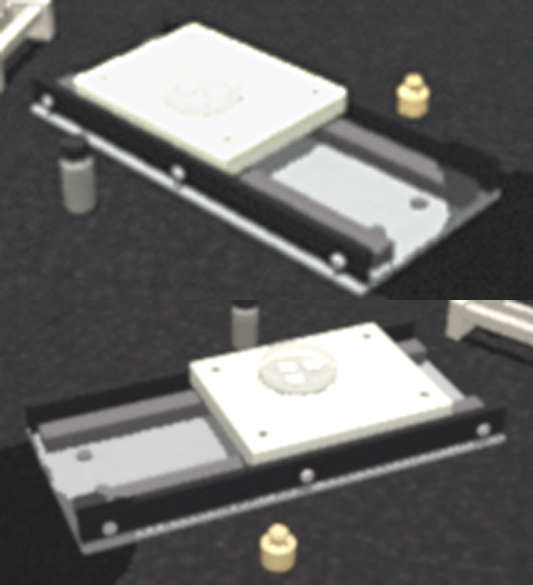

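Run:
```python
from h import *
import cv2
S=np.load("scene1.npz");D=np.load("side1.npz")
s=(np.array([[191,363],[375,323],[453,401],[249,456]])-[0,300])/[2.479,2.478]+[155,160]-.3
d=np.array([[230,163],[75,85],[197,23],[347,93]])/3.331+[185,155]-.3
s0=np.array([[131,117],[420,55],[525,182],[212,268]])/3.7+[155,160]-.3
d0=np.array([[478,308],[225,165],[403,72],[657,185]])/5+[185,155]-.4
B=np.array([[-80,62],[80,62],[80,-62],[-80,-62]])/1e3
P=lambda f:f["mtx"]@np.linalg.inv(f["world_from_camera"])[:3]
for a,b in((s0,d0),(s,d)):
    X=cv2.triangulatePoints(P(S),P(D),a.T.copy(),b.T.copy());X=(X[:3]/X[3]).T
    o,t,r=fit(B,X[:,:2]);print((X[:,2]*1e3).round(1),o.round(4),np.degrees(t).round(1))
```

```text
[42.1 44.6 44.7 41.8] [0.6023 0.0213] -34.6
[37.  35.7 40.1 36.4] [ 0.6696 -0.0246] -35.0
```

The end view shows the board level between the fences, with the dish near its middle and the vial and weight undisturbed. The triangulated corners are about 6 mm lower than at the start, and the board's centre is within 1 mm of the station origin. It is seated, so I'll hand the job in.

```bash
python3 -c "from cell import *;print(finish_job())"
```

```text
the job is handed in; nothing more can be done
None
```

The board is seated in the far notches with the dish still on it, the arm is clear, the vial and weight were left untouched, and the job was handed in at about 12 s.

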